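# Ease the collet case lid shut

## Robot

A 7-joint arm with a two-finger parallel gripper is mounted at the origin on the work surface. World frame = base frame: x ahead of the robot, y to its left, z up, the work surface at z = 0. Lengths are in m, angles in rad, forces in N, time in s.
With the tool pointing down it reaches from about 0.35 to 0.775 m from the base axis. Payload 3.1 kg.
Tool frame: the origin (TCP) lies between the finger pads; the fingertips stand 17 mm ahead of it and the grasp point (between the pads) lies 2 mm behind it; z points along the fingers, y is the direction in which the jaws open and shut (so a half turn about z gives the same grasp; the last joint's range is limited). The gripper opens to 85 mm and grips with 20 to 120 N. Pads are 22 mm wide; open, the fingers measure 114 mm over their backs; the gripper's body (76 mm by 85 mm) begins 54 mm behind the grasp point. The pads swing forward as they close: fully open they stand 13 mm farther back than shut.
Start: joints at [1.202, 0.311, 0.014, 1.512, -0.004, 1.319, -0.027], TCP at [0.177, -0.521, 0.248] pointing down, gripper open.
Joint ranges: [-2.7, 2.7], [-0.3, 1.91], [-1.27, 1.3], [0.12, 2.57], [-1.44, 4.58], [0.2, 2.03], [-3.05, 3.05]. Speed limits (rad/s): [2.79, 2.79, 3.14, 3.14, 3.14, 3.14, 3.14].

## Interface

Orientations are given as a unit quaternion [w, x, y, z].
In Python, from bench import * gives the robot as it stands. The module is installed in compiled form; this text tells all that it offers.
- The arm moves only by the tool servo_tool, never from a script. Its argument "moves" is text: rows parted by semicolons, each of 7 numbers parted by spaces: the shift along the tool's x, y, z in mm, then the turn, a rotation vector about the tool's x, y, z in rad, then the gripper command: -1 is shut, 1 is fully open, values between are in proportion. A call has 1 to 20 rows; each row is the pose to reach, as a shift and turn from the pose commanded when the call began, along the tool's axes at that moment; what a row does not reach only later rows make up. A row lasts 1/8 s, in which the tool goes at most 62.5 mm and 10.7 degrees, less where a joint would pass 70% of its speed; a pose out of reach is approached as far as the arm can. A call with a gripper value outside its range is refused whole. The fingers move at their own pace and stop on an object; "newtons" is the grip in N (left out, the last holds). Time passes only in rows, so rows that repeat a pose let the fingers close. It gives the time, the measured TCP pose, the force and the opening at its end, in the units of the state.
- observe(): the state, without advancing time (a new reading comes with each control period).
- snapshot(name): name is "scene" or "top" or "wrist"; returns the picture (400x640x3 uint8, red, green, blue); there is no depth.
- camera_params(name): a dict with "mtx" (3x3 intrinsics, pixels), "rvec" (rotation vector, rad) and "tvec" (3), from world to camera coordinates, as OpenCV has them. Camera axes: x right, y down, z forward; pixel columns grow to the right and rows downward; lengths in m; the calibration is good to about 2 mm. A picture is of the moment at which its call begins: read the wrist's pose just before it. camera_params takes no time and is no camera call; for the wrist camera it gives the pose at the moment of the call.
- sign_off(): hands the job in, once; it reports no verdict.
The state is a dict: "time": time; "q": joint angles; "qd": joint speeds; "joint_efforts": joint torques, N m; "ee_pos": TCP position; "tcp_rot": TCP orientation; "contact_force": force on the tool from outside, world axes, zero at the start; "torque": the same for the moment, N m; "width": opening from 0.0 (shut) to 1.0 (fully open).
Only numpy, scipy, OpenCV 4.12 (cv2) and the standard library are available. Lean on these libraries where they do the work, as an engineer would, in place of code of your own. Each camera call takes 0.05 s, during which the arm holds its last target.

## Task

The lid of the blue collet case on the bench stands open, about upright. Tip it forward with a fingertip, catch it on the back of a finger as it comes down, and ease it fully shut so that it does not bang. Only touch the lid: do not grip it or press it hard, do not shove or lift the case, and leave the mallet, hex keys and steel parts beside it where they are.

Things in the scene. Friction and masses are not known exactly. Their poses are not given: they have to be found in the camera images.
- case: Blue sheet-steel collet case, 150 deep (its x) x 240 wide (its y) x 75 mm high without the lid, 5 kg, loose on rubber feet; eight collets in its rack rise 13 mm above the rim. Origin: centre of its underside, on the bench. Its -x side is the front (towards the robot), z up; the lid is hinged along the rear (+x) rim.
- lid (a joint): Lid angle, rad: 0 = fully shut, 1.57 = upright, stop at 1.9. Stiff, damped hinge: between about 1.25 and 1.6 rad the lid stays where it is left; below about 1.15 it falls by itself, slowly at first: from 1.05 rad it takes about 1 s to reach 0.5 rad, 0.4 s more to land with a bang. Tipping or bearing it at the lip takes 1 to 2 N.
- lid_hinge (a point): On the hinge line, mid-width: 75 mm behind the case's origin (case +x), 75.5 mm above the bench. Axes turn with the lid: -x from hinge to lip, y along the hinge line, z out of the lid's outer face. The lid (blue, about 0.38 kg) is a pan 150 long x 240 wide x 22 mm deep with a black soft-sleeved pull lip along its whole front edge.
- lid_lip (a point): Middle of the pull lip's free edge, 174 mm from the hinge line; axes as lid_hinge. The black lip is a flat strip 4 mm thick, 240 mm long, sticking out 24 mm beyond the front walls of lid and case; lid shut, its underside is 75.5 mm above the bench with nothing under it. Lid open, it stands up, underside to the robot; behind it a step 20 mm wide lies 24 mm lower.
- mallet_mid (a point): Orange mallet lying flat, 270 mm long, head 56 mm in diameter and 100 mm long, 28 mm high at this point in the head, handle towards its -x.
- bushing_mid (a point): Centre of a standing steel bushing, 52 mm in diameter, 50 mm high.
- chuck_nut_mid (a point): Centre of a dark steel chuck nut, 62 mm in diameter, 32 mm high.
- hex_keys_mid (a point): Blue holder with six hex keys lying flat, holder 30 x 85 x 18 mm; the keys reach 120 mm to its +x and 45 mm to its -x.

How it is judged:
By the outcome, as a careful person would: the job done as asked, in the order asked, and still so for the second after the job is handed in, with the robot touching nothing.
It also fails if it takes over 42 s, if anything falls off the work surface, if the arm or the gripper's body presses on something with over 40 N, if the wrist force passes 120 N, or if a joint passes its speed limit or range.

## Working session

There is one attempt and no reset: what is moved stays moved. The work goes in short steps, Python scripts to look and compute and a tool call to move; the robot and the scene stay as the last step left them, time stands still between calls to the robot, and variables do not carry over. Pictures are saved under pics/ and viewed, and the job is handed in when it is done.

Besides the shell and the picture viewer there is one more tool, called after "Emit:" by a JSON object that holds its "op" and its "data", one argument or row to a line. servo_tool: Moves the arm, as the interface text tells. Its arguments: {"type":"object","properties":{"moves":{"type":"string"},"newtons":{"type":"number"}},"required":["moves"]}

```bash
mkdir -p pics
python3 - <<'E'
from bench import *
import cv2,numpy as np
s=observe();print(s)
for n in("scene","top","wrist"):
    im=snapshot(n);cv2.imwrite(f"pics/{n}0.png",im[:,:,::-1])
    p=camera_params(n);print(n,p)
E
```

```text
{'time': 0.0, 'q': array([ 1.20229619,  0.31173603,  0.0139893 ,  1.51307406, -0.0044133 ,
        1.31921045, -0.02719268]), 'qd': array([-0.00023164, -0.00166338, -0.00055781,  0.00139995,  0.00141435,
        0.00076906,  0.00180846]), 'joint_efforts': array([-6.99968314e-05, -3.79912591e+01,  1.45854363e-01, -2.30589384e+01,
        1.23630016e-02,  1.36570312e-02,  2.77454347e-06]), 'ee_pos': array([ 0.17635052, -0.52022041,  0.24720848]), 'tcp_rot': array([-1.17497479e-03,  9.86672403e-01,  1.62714880e-01, -2.36334063e-04]), 'contact_force': array([ 0.77315818, -0.39657185,  0.23337313]), 'torque': array([ 0.03960949, -0.03010003, -0.01265184]), 'width': 1.0010818171584763}
scene {'mtx': array([[370.37556162,   0.        , 320.85109187],
       [  0.        , 370.37556162, 197.48017108],
       [  0.        ,   0.        ,   1.        ]]), 'rvec': array([ 2.2167889 ,  1.08960801, -0.38190345]), 'tvec': array([-0.42540725, -0.30547214,  1.35504102])}
top {'mtx': array([[430.09934895,   0.        , 317.2331791 ],
       [  0.        , 430.09934895, 205.33955101],
       [  0.        ,   0.        ,   1.        ]]), 'rvec': array([ 2.11887735, -2.15080282,  0.18524049]), 'tvec': array([0.08281506, 0.62195242, 1.10026732])}
wrist {'mtx': array([[319.75320461,   0.        , 317.77707963],
       [  0.        , 319.75320461, 201.71513344],
       [  0.        ,   0.        ,   1.        ]]), 'rvec': array([-2.3346532 ,  1.67343793,  0.27097171]), 'tvec': array([-0.54932049, -0.04055589,  0.38092623])}
```

View pics/scene0.png

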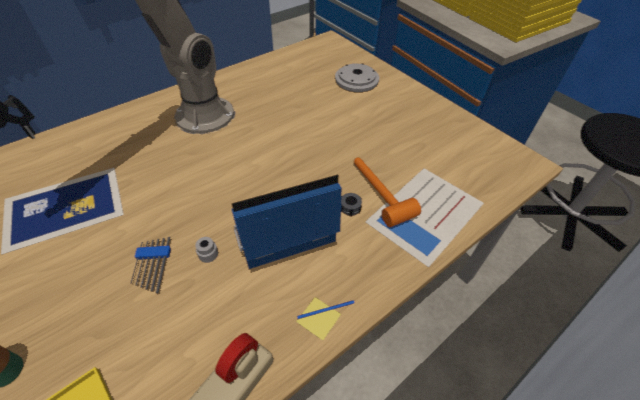

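View pics/top0.png

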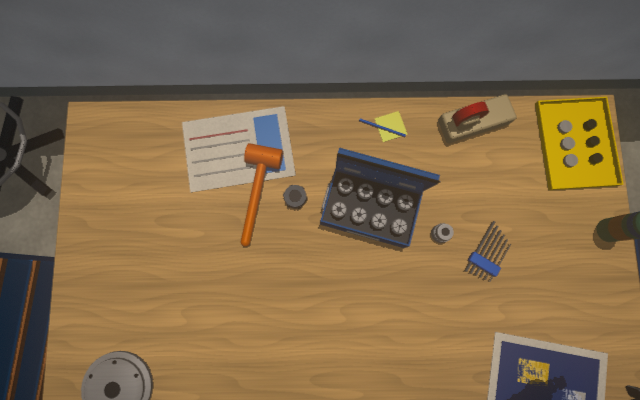

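View pics/wrist0.png

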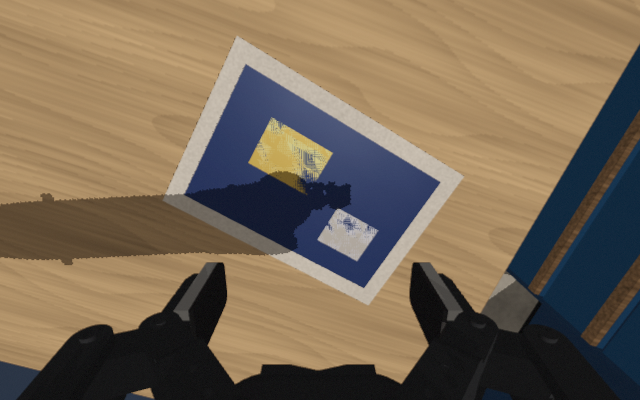

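The scene view shows the lid from behind, around (290,215). In the top view the case spans about (321–438, 150–247). The bushing is at (443,233), the chuck nut at (294,197), the mallet on the left and the hex keys at (487,255). I'll zoom in next.

Run:
```python
import cv2
a=cv2.imread('pics/top0.png')[135:260,280:460];cv2.imwrite('pics/topz.png',cv2.resize(a,None,fx=4.4,fy=4.4,interpolation=cv2.INTER_CUBIC))
a=cv2.imread('pics/scene0.png')[160:280,180:380];cv2.imwrite('pics/scenez.png',cv2.resize(a,None,fx=4,fy=4,interpolation=cv2.INTER_CUBIC))
```

```text
(no output)
```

View pics/topz.png

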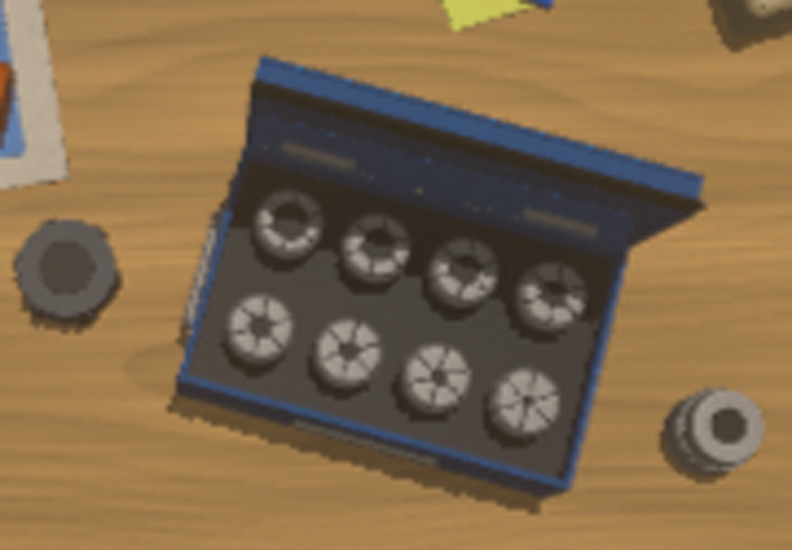

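View pics/scenez.png

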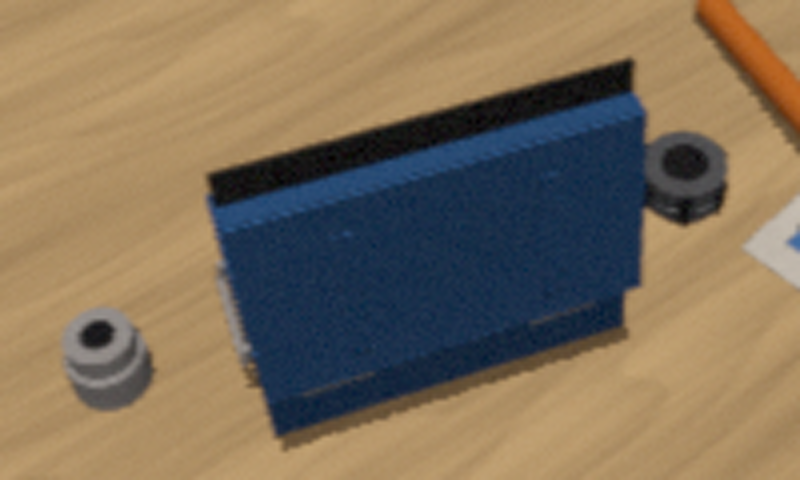

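```bash
cat > h.py <<'E'
import numpy as np,cv2
from bench import *
def ray(n,u,v,P=None):
    p=P or camera_params(n);R,_=cv2.Rodrigues(p['rvec']);c=-R.T@p['tvec'].ravel()
    x=cv2.undistortPoints(np.array([[[u,v]]],float),p['mtx'],None)[0,0]
    d=R.T@np.array([x[0],x[1],1]);return c,d/np.linalg.norm(d)
def plane(n,u,v,z):
    c,d=ray(n,u,v);return c+d*(z-c[2])/d[2]
def tri(a,b):
    (c,d),(e,f)=a,b;A=np.c_[d,-f];t=np.linalg.lstsq(A,e-c,rcond=None)[0]
    p,q=c+d*t[0],e+f*t[1];return (p+q)/2,np.linalg.norm(p-q)
def proj(n,P):
    p=camera_params(n);return cv2.projectPoints(np.array(P,float).reshape(-1,1,3),p['rvec'],p['tvec'],p['mtx'],None)[0][:,0]
E
python3 - <<'E'
from h import *
np.set_printoptions(precision=4,suppress=True)
tz=lambda x,y:(280+x/4.4,135+y/4.4)
sz=lambda x,y:(180+x/4,160+y/4)
for k,(x,y) in dict(FL=(181,378),FR=(572,485),RR=(630,248),RL=(230,210)).items(): print(k,plane('top',*tz(x,y),.075))
F=[plane('top',*tz(*c),.075) for c in((181,378),(572,485),(630,248),(230,210))]
print('sizes',[np.linalg.norm(F[i]-F[(i+1)%4]) for i in range(4)])
print('base rear', plane('scene',*sz(283,434),0.0),plane('scene',*sz(624,330),0.0))
print('lipL',tri(ray('top',*tz(253,82)),ray('scene',*sz(632,62))))
print('lipR',tri(ray('top',*tz(705,206)),ray('scene',*sz(210,175))))
print('nut',plane('top',*tz(66,267),.032),'bush',plane('top',*tz(728,425),.05))
print('keys',plane('top',485,264,.01))
for n in('top','scene'):
    c,d=ray(n,320,200);print(n,c)
E
```

```text
FL [0.5779 0.0641 0.075 ]
FR [ 0.511  -0.1649  0.075 ]
RR [ 0.6527 -0.2071  0.075 ]
RL [0.6795 0.0328 0.075 ]
sizes [np.float64(0.23848685257005292), np.float64(0.14777216545814711), np.float64(0.24138730744219516), np.float64(0.10632474568218624)]
base rear [ 0.6541 -0.1979  0.    ] [0.725  0.0252 0.    ]
lipL (array([0.7094, 0.0274, 0.2452]), np.float64(0.001866880302089968))
lipR (array([ 0.6406, -0.2001,  0.2469]), np.float64(0.005108889172900282))
nut [0.6544 0.1339 0.032 ] bush [ 0.5477 -0.2666  0.05  ]
keys [ 0.4618 -0.3806  0.01  ]
top [0.4291 0.0795 1.189 ]
scene [ 1.1311 -0.3622  0.8365]
```

```bash
cat >> h.py <<'E'
from scipy.spatial.transform import Rotation as Ro
YAW=-.293;ex=np.array([np.cos(YAW),np.sin(YAW),0]);ey=np.array([-np.sin(YAW),np.cos(YAW),0]);ez=np.array([0,0,1.])
HG=np.array([.689,-.0895,.0755])
def toolR(phi):
    t=np.sin(phi)*ex-np.cos(phi)*ez;b=np.cos(phi)*ex+np.sin(phi)*ez
    return np.c_[np.cross(b,t),b,t],b,t
def rel(p,phi,s=None):
    s=s or observe();w=s['tcp_rot'];R0=Ro.from_quat([w[1],w[2],w[3],w[0]]).as_matrix()
    R1=toolR(phi)[0];return np.round(R0.T@(p-s['ee_pos'])*1000,1),np.round(Ro.from_matrix(R0.T@R1).as_rotvec(),3)
def W(X,Z,Y=0): return HG+X*ex+Y*ey+Z*ez
def loc(p): d=p-HG;return d@ex,d@ey,d@ez
def edge(th): return np.array([-.174*np.cos(th),.174*np.sin(th)])
def st():
    s=observe();w=s['tcp_rot'];R=Ro.from_quat([w[1],w[2],w[3],w[0]]).as_matrix()
    print('t',s['time'],'XYZ',np.round(loc(s['ee_pos']),4),'phi',np.arctan2(R[:,2]@ex,-R[2,2]).round(3),'lat',(R[:,2]@ey).round(3),'F',[round(float(s['contact_force']@e),2) for e in(ex,ey,ez)],'w',round(s['width'],3),'q',s['q'].round(2))
E
python3 - <<'E'
from h import *
print(rel(W(.03,.26),.7)); print(rel(W(.03,.21),.7)); st()
E
```

```text
(array([ 648.2, -226.2,  -87.7]), array([-0.647,  0.332, -0.911]))
(array([ 648.2, -226.1,  -37.7]), array([-0.647,  0.332, -0.911]))
t 0.15 XYZ [-0.3663 -0.5606  0.172 ] phi -0.001 lat 0.001 F [0.41, -0.23, -0.42] w 1.0 q [ 1.2   0.31  0.01  1.51 -0.    1.32 -0.03]
```

Emit:
{"op": "servo_tool", "data": {
  "moves": "100 -30 -90 0 0 -0.15 -1; 160 -50 -100 -0.1 0.05 -0.3 -1; 220 -75 -100 -0.2 0.1 -0.45 -1; 280 -100 -100 -0.3 0.15 -0.6 -1; 340 -120 -100 -0.4 0.2 -0.7 -1; 400 -140 -100 -0.5 0.25 -0.8 -1; 460 -160 -100 -0.6 0.3 -0.9 -1; 520 -180 -100 -0.647 0.332 -0.911 -1; 580 -202 -100 -0.647 0.332 -0.911 -1; 648 -226 -90 -0.647 0.332 -0.911 -1; 648 -226 -90 -0.647 0.332 -0.911 -1; 648 -226 -90 -0.647 0.332 -0.911 -1"
}}

```text
time: 1.65
ee_pos: [0.7195, -0.0944, 0.3371]
tcp_rot: [0.274, 0.753, 0.562, 0.205]
contact_force: [-0.4, -0.6, 0.8]
width: -0.001
```

Run:
```python
from h import *
st();print(rel(W(.025,.21),.7))
for n in("scene","top","wrist"):
    cv2.imwrite(f"pics/{n}1.png",snapshot(n)[:,:,::-1])
a=cv2.imread('pics/scene1.png')[110:290,160:400];b=cv2.imread('pics/top1.png')[100:280,270:510]
cv2.imwrite('pics/c1.png',cv2.resize(np.hstack([a[:,:230],b[:,:230]]),None,fx=1.7,fy=1.7))
```

```text
t 1.65 XYZ [0.0306 0.0041 0.2616] phi 0.7 lat 0.004 F [-0.21, -0.67, 0.79] w -0.001 q [ 0.51  0.27 -0.59  1.6   0.55  0.7  -0.62]
(array([ -4.1, -37.6,  35.9]), array([-0.   , -0.004,  0.004]))
```

View pics/c1.png

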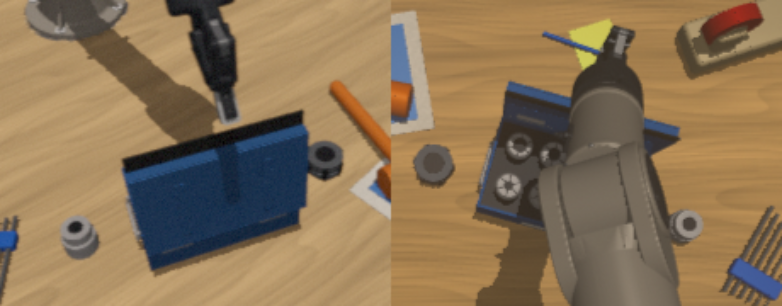

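View pics/wrist1.png

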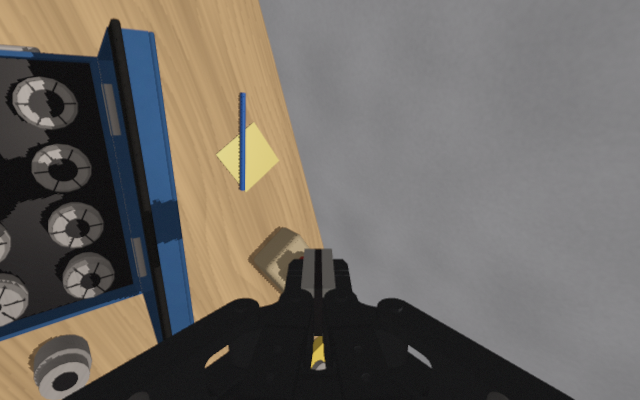

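The finger is above and behind the lip, at mid-width. The wrist view shows the black lip running from (115,22) to about (170,340), with the step behind it. I'll check the lip line against this view.

Run:
```python
from h import *
im=cv2.imread('pics/wrist1.png');cv2.imwrite('pics/w1z.png',cv2.resize(im[0:350,60:240],None,fx=1.7,fy=1.7))
for u,v in((116,22),(140,160),(160,270)):
    c,d=ray('wrist',u,v)
    for z in(.246,):
        p=c+d*(z-c[2])/d[2];print(np.round(p,4),np.round(loc(p),4))
print(np.round(loc(c),3))
P=[W(*edge(1.487),Y) for Y in(-.12,0,.12)]
for n in('wrist','top','scene'):print(n,proj(n,P).round(0).tolist())
```

```text
[0.7073 0.0247 0.246 ] [-0.0155  0.1146  0.1705]
[ 0.6889 -0.0369  0.246 ] [-0.0153  0.0504  0.1705]
[ 0.6706 -0.0997  0.246 ] [-0.0147 -0.015   0.1705]
[-0.051  0.082  0.358]
wrist [[184.0, 407.0], [158.0, 249.0], [117.0, 8.0]]
top [[439.0, 181.0], [388.0, 167.0], [336.0, 153.0]]
scene [[231.0, 203.0], [287.0, 188.0], [339.0, 174.0]]
```

View pics/w1z.png

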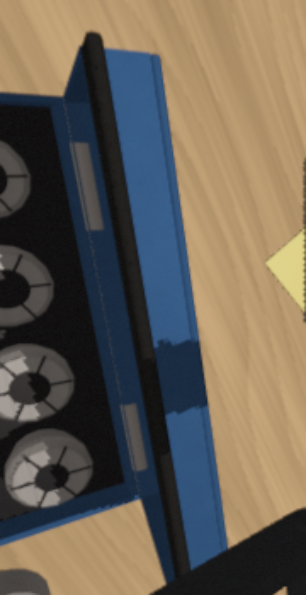

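Emit:
{"op": "servo_tool", "data": {
  "moves": "-2 -30 28 0 0 0 -1; -4 -59 56 0 0 0 -1; -4 -59 56 0 0 0 -1"
}}

```text
time: 2.17
ee_pos: [0.7039, -0.1028, 0.2519]
tcp_rot: [0.274, 0.756, 0.561, 0.2]
contact_force: [-0.9, 1.0, -0.0]
width: -0.001
```

Run:
```python
from h import *
st()
for X,Z in((0,.181),(-.0329,.1795),(-.0656,.168)):print(rel(W(X,Z),.7))
cv2.imwrite("pics/wrist2.png",snapshot('wrist')[:,:,::-1])
```

```text
t 2.175 XYZ [ 0.0181 -0.0085  0.1764] phi 0.691 lat -0.006 F [-1.15, 0.7, -0.02] w -0.001 q [ 0.46  0.3  -0.52  1.77  0.69  0.53 -0.78]
(array([  8.4, -11. , -15.1]), array([-0.009,  0.006,  0.001]))
(array([  8.3, -37.3, -34.9]), array([-0.009,  0.006,  0.001]))
(array([  8.3, -69.9, -46.9]), array([-0.009,  0.006,  0.001]))
```

View pics/wrist2.png

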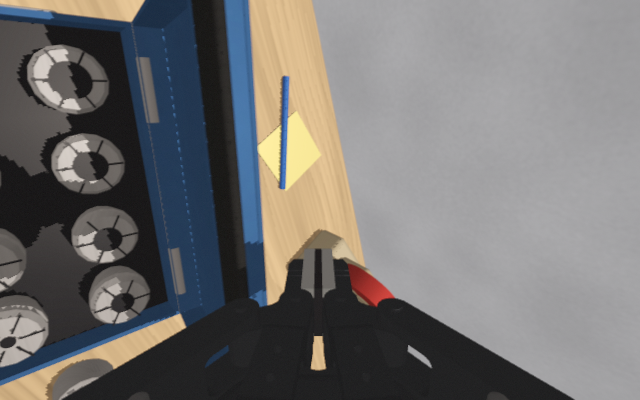

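Emit:
{"op": "servo_tool", "data": {
  "moves": "0 -8 -7 0 0 0 -1; 0 -14 -12 0 0 0 -1; 0 -20 -16 0 0 0 -1; 0 -25 -20 0 0 0 -1; 0 -30 -24 0 0 0 -1; 0 -35 -28 0 0 0 -1; 0 -39 -31 0 0 0 -1; 0 -42 -34 0 0 0 -1; 0 -42 -34 0 0 0 -1"
}}

```text
time: 3.35
ee_pos: [0.6558, -0.0845, 0.256]
tcp_rot: [0.276, 0.754, 0.56, 0.204]
contact_force: [-0.8, -0.4, 0.4]
width: 0.003
```

Run:
```python
from h import *
st()
cv2.imwrite("pics/wrist3.png",snapshot('wrist')[:,:,::-1])
im=snapshot('scene')[:,:,::-1];cv2.imwrite("pics/scene3.png",im);cv2.imwrite('pics/s3z.png',cv2.resize(im[130:290,190:390],None,fx=3.5,fy=3.5))
```

```text
t 3.35 XYZ [-0.0333 -0.0048  0.1805] phi 0.7 lat -0.001 F [-0.66, -0.58, 0.43] w 0.003 q [ 0.48  0.19 -0.54  1.89  0.66  0.49 -0.8 ]
```

View pics/wrist3.png

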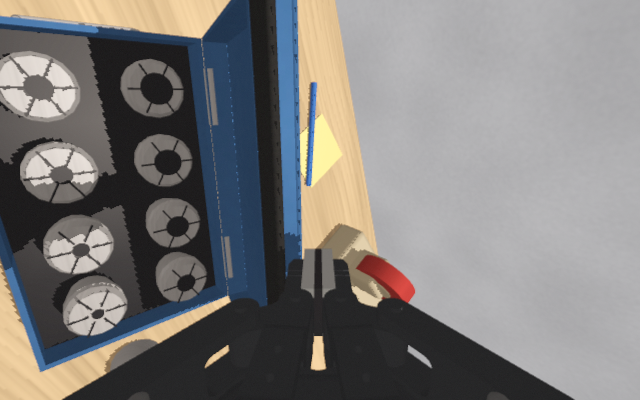

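View pics/s3z.png

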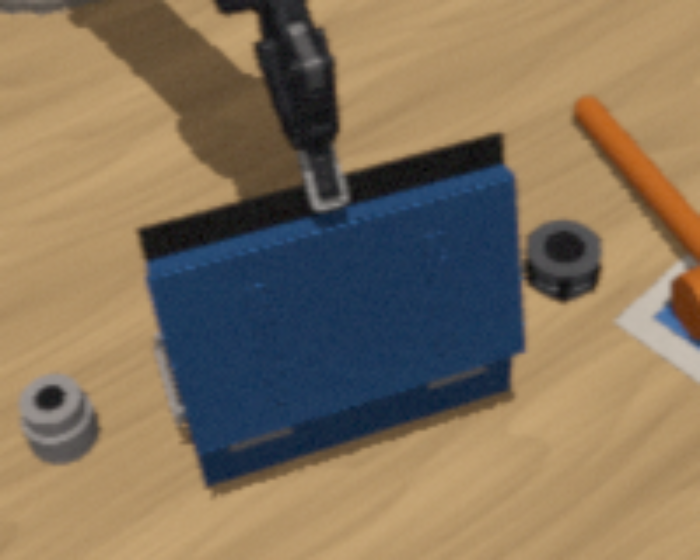

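```bash
cat >> h.py <<'E'
def theta(n,u,v,Y):
    P=[(th,np.linalg.norm(proj(n,[W(*edge(th),Y)])[0]-[u,v])) for th in np.arange(0,1.9,.01)]
    return min(P,key=lambda a:a[1])
E
python3 - <<'E'
from h import *
print(theta('scene',338,175.5,.12),theta('scene',232.5,203.8,-.12))
print(theta('scene',190+499/3.5,130+135/3.5,.12),theta('scene',190+141/3.5,130+229/3.5,-.12))
E
```

```text
(np.float64(1.5), np.float64(1.252682114245014)) (np.float64(1.51), np.float64(1.3017863898497453))
(np.float64(1.33), np.float64(1.6912672799609723)) (np.float64(1.35), np.float64(1.6166341903254877))
```

Emit:
{"op": "servo_tool", "data": {
  "moves": "0 -6 -3 0 0 0 -1; 0 -12 -5 0 0 0 -1; 0 -18 -7.5 0 0 0 -1; 0 -24 -9.5 0 0 0 -1; 0 -29 -11 0 0 0 -1; 0 -32 -11.5 0 0 0 -1"
}}

```text
time: 4.2
ee_pos: [0.6251, -0.0752, 0.244]
tcp_rot: [0.276, 0.754, 0.56, 0.204]
contact_force: [-1.2, -0.3, 0.4]
width: 0.0
```

Run:
```python
from h import *
st()
im=snapshot('scene')[:,:,::-1];cv2.imwrite("pics/scene4.png",im);cv2.imwrite('pics/s4z.png',cv2.resize(im[110:270,190:390],None,fx=3.5,fy=3.5))
```

```text
t 4.2 XYZ [-0.0653 -0.0047  0.1685] phi 0.7 lat -0.001 F [-1.11, -0.63, 0.36] w 0.0 q [ 0.47  0.14 -0.53  1.98  0.67  0.45 -0.84]
```

View pics/s4z.png

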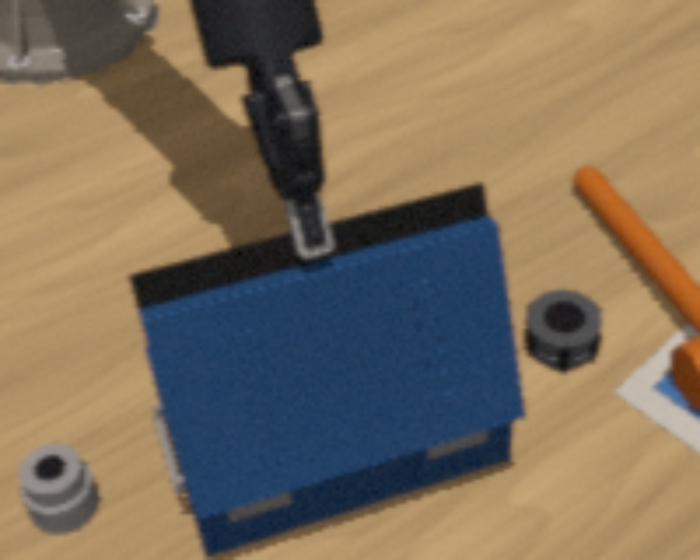

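Run:
```python
from h import *
st()
print(theta('scene',190+482/3.5,110+184/3.5,.12),theta('scene',190+131/3.5,110+275/3.5,-.12))
```

```text
t 4.25 XYZ [-0.0656 -0.0048  0.1682] phi 0.7 lat -0.001 F [0.16, -0.02, -1.31] w -0.002 q [ 0.47  0.14 -0.53  1.98  0.67  0.45 -0.84]
(np.float64(1.1400000000000001), np.float64(1.0308217192761104)) (np.float64(1.16), np.float64(0.9448487522344677))
```

Emit:
{"op": "servo_tool", "data": {
  "moves": "0 -6 -1.5 0 0 0 -1; 0 -12 -3 0 0 0 -1; 0 -13 -3 0 0 0 -1; 0 -10 -45 0 0 0 -1; 0 -50 -52 0 0 0 -1; 0 -95 -45 0 0 0 -1; 0 -95 -15 0 0 0 -1"
}}

```text
time: 5.12
ee_pos: [0.542, -0.0515, 0.1912]
tcp_rot: [0.276, 0.754, 0.562, 0.201]
contact_force: [0.7, -1.0, -0.1]
width: -0.001
```

Run:
```python
from h import *
st()
im=snapshot('scene')[:,:,::-1];cv2.imwrite("pics/scene5.png",im);cv2.imwrite('pics/s5z.png',cv2.resize(im[110:270,190:390],None,fx=3.5,fy=3.5))
```

```text
t 5.125 XYZ [-0.1518 -0.0061  0.1157] phi 0.696 lat -0.004 F [0.91, -0.75, -0.09] w -0.001 q [ 0.55  0.04 -0.65  2.23  0.89  0.35 -1.15]
```

View pics/s5z.png

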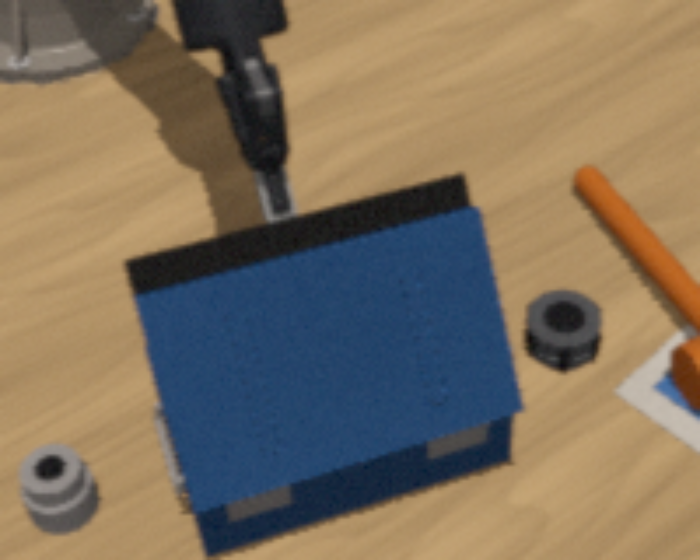

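Run:
```python
from h import *
st()
print(theta('scene',190+463/3.5,110+175/3.5,.12),theta('scene',190+127/3.5,110+262/3.5,-.12))
```

```text
t 5.175 XYZ [-0.1487 -0.0059  0.1144] phi 0.695 lat -0.002 F [1.09, 0.31, -1.0] w 0.002 q [ 0.55  0.05 -0.65  2.22  0.9   0.35 -1.16]
(np.float64(0.89), np.float64(1.2141364931401246)) (np.float64(1.0), np.float64(1.042465110597441))
```

Emit:
{"op": "servo_tool", "data": {
  "moves": "0 0 14 0 0 0 -1; 0 2 16 0 0 0 -1; 0 2 16 0 0 0 -1"
}}

```text
time: 5.55
ee_pos: [0.5582, -0.055, 0.1839]
tcp_rot: [0.276, 0.754, 0.56, 0.204]
contact_force: [-0.6, 0.5, -1.5]
width: -0.001
```

Run:
```python
from h import *
st()
im=snapshot('scene')[:,:,::-1];cv2.imwrite("pics/scene6.png",im);cv2.imwrite('pics/s6z.png',cv2.resize(im[110:270,190:390],None,fx=3.5,fy=3.5));cv2.imwrite("pics/wrist6.png",snapshot('wrist')[:,:,::-1]);st()
```

```text
t 5.55 XYZ [-0.1352 -0.0048  0.1084] phi 0.701 lat -0.001 F [-0.73, 0.31, -1.5] w -0.001 q [ 0.54  0.09 -0.64  2.21  1.01  0.35 -1.25]
t 5.65 XYZ [-0.1353 -0.0048  0.1085] phi 0.701 lat -0.001 F [-0.77, -0.22, -1.53] w -0.0 q [ 0.54  0.09 -0.64  2.21  1.01  0.35 -1.25]
```

View pics/s6z.png

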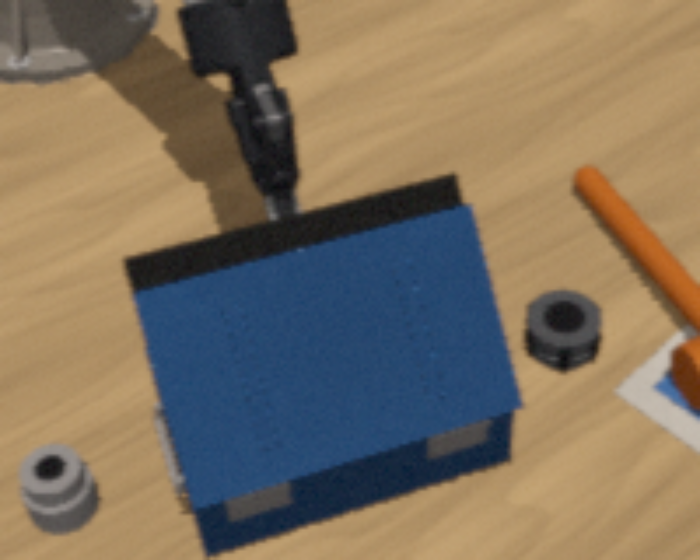

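View pics/wrist6.png

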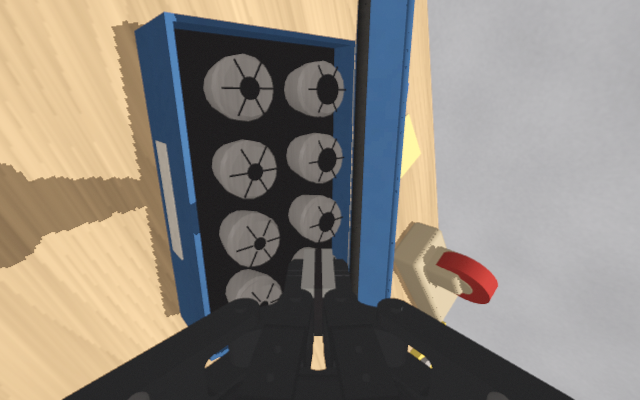

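Run:
```python
from h import *
print(theta('scene',190+455/3.5,110+175/3.5,.12),theta('scene',190+125/3.5,110+260/3.5,-.12))
for Y in(.12,0,-.12):
  for th in(.7,.8,.9,1.0): print(Y,th,proj('wrist',[W(*edge(th),Y)])[0].round(0),proj('scene',[W(*edge(th),Y)])[0].round(1))
```

```text
(np.float64(0.74), np.float64(0.9595469873406407)) (np.float64(0.9500000000000001), np.float64(0.703828768331039))
0.12 0.7 [329. -49.] [319.  159.4]
0.12 0.8 [384. -52.] [320.7 158.8]
0.12 0.9 [439. -52.] [322.7 158.8]
0.12 1.0 [491. -51.] [325.  159.6]
0 0.7 [326. 275.] [273.3 171.1]
0 0.8 [366. 278.] [274.2 170.7]
0 0.9 [406. 278.] [275.4 171. ]
0 1.0 [445. 277.] [276.9 172. ]
-0.12 0.7 [324. 464.] [224.5 183.6]
-0.12 0.8 [355. 468.] [224.6 183.4]
-0.12 0.9 [387. 469.] [224.8 183.9]
-0.12 1.0 [418. 466.] [225.3 185.2]
```

Emit:
{"op": "servo_tool", "data": {
  "moves": "0 0 0 0 0 0 -1; 0 0 0 0 0 0 -1"
}}

```text
time: 5.9
ee_pos: [0.5582, -0.055, 0.184]
tcp_rot: [0.276, 0.754, 0.56, 0.204]
contact_force: [-1.6, 0.1, -0.2]
width: -0.003
```

Run:
```python
from h import *
im=snapshot('scene')[:,:,::-1];cv2.imwrite("pics/scene7.png",im);cv2.imwrite('pics/s7z.png',cv2.resize(im[110:270,190:390],None,fx=3.5,fy=3.5));cv2.imwrite("pics/wrist7.png",snapshot('wrist')[:,:,::-1]);st()
```

```text
t 6.0 XYZ [-0.1352 -0.0047  0.1084] phi 0.701 lat -0.001 F [-1.64, -1.22, -0.56] w 0.002 q [ 0.54  0.09 -0.64  2.21  1.01  0.35 -1.25]
```

View pics/wrist7.png

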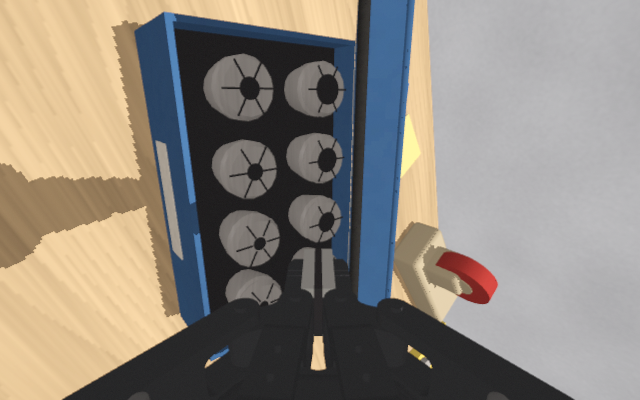

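View pics/s7z.png

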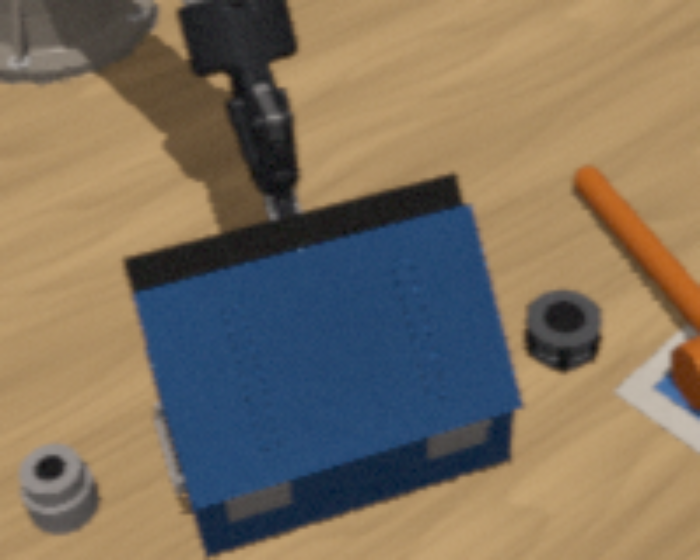

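Run:
```python
from h import *
E0=edge(.78)
for th in list(np.arange(.78,-.07,-.04)):
    d=(edge(th)-E0)*1000; c,s=np.cos(.7),np.sin(.7)
    print(round(th,2),(c*d[0]+s*d[1]).round(1),(s*d[0]-c*d[1]).round(1))
```

```text
0.78 0.0 0.0
0.74 -6.9 0.8
0.7 -13.8 1.8
0.66 -20.6 3.1
0.62 -27.4 4.7
0.58 -34.1 6.6
0.54 -40.7 8.7
0.5 -47.3 11.1
0.46 -53.7 13.8
0.42 -60.0 16.7
0.38 -66.2 19.8
0.34 -72.3 23.2
0.3 -78.2 26.9
0.26 -84.0 30.7
0.22 -89.6 34.8
0.18 -95.1 39.2
0.14 -100.4 43.7
0.1 -105.5 48.5
0.06 -110.3 53.4
0.02 -115.0 58.6
-0.02 -119.5 63.9
-0.06 -123.8 69.4
```

Emit:
{"op": "servo_tool", "data": {
  "moves": "0 -4 0.4 0 0 0 -1; 0 -9 1.1 0 0 0 -1; 0 -15 2 0 0 0 -1; 0 -21 3 0 0 0 -1; 0 -27.5 4.7 0 0 0 -1; 0 -34 6.6 0 0 0 -1; 0 -40.5 8.7 0 0 0 -1; 0 -47 11 0 0 0 -1; 0 -53.5 13.8 0 0 0 -1; 0 -60 16.7 0 0 0 -1; 0 -66 19.8 0 0 0 -1; 0 -66 19.8 0 0 0 -1"
}}

```text
time: 7.5
ee_pos: [0.5211, -0.0438, 0.1248]
tcp_rot: [0.275, 0.754, 0.561, 0.204]
contact_force: [-1.2, 0.2, -3.0]
width: -0.001
```

Run:
```python
from h import *
st()
im=snapshot('scene')[:,:,::-1];cv2.imwrite("pics/scene8.png",im);cv2.imwrite('pics/s8z.png',cv2.resize(im[110:270,190:390],None,fx=3.5,fy=3.5));cv2.imwrite("pics/wrist8.png",snapshot('wrist')[:,:,::-1]);st()
for th in(.3,.35,.4,.45): print(th,proj('wrist',[W(*edge(th),.06)])[0].round(0),proj('scene',[W(*edge(th),.12)])[0].round(1))
```

```text
t 7.5 XYZ [-0.174  -0.0047  0.0493] phi 0.698 lat 0.0 F [-1.2, -0.18, -2.99] w -0.001 q [ 0.43  0.14 -0.59  2.36  1.56  0.34 -1.86]
t 7.6 XYZ [-0.1737 -0.0047  0.0497] phi 0.699 lat -0.0 F [-3.23, 0.69, -1.46] w 0.0 q [ 0.43  0.14 -0.59  2.36  1.56  0.34 -1.86]
0.3 [334. 137.] [314.3 167.8]
0.35 [354. 138.] [314.6 166.3]
0.4 [376. 139.] [315.1 164.9]
0.45 [399. 141.] [315.6 163.7]
```

View pics/wrist8.png

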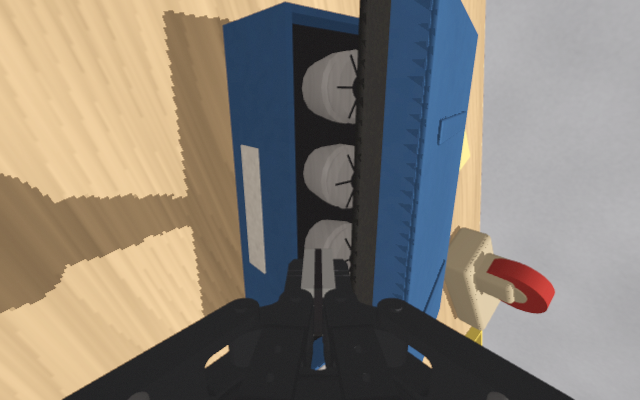

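View pics/s8z.png

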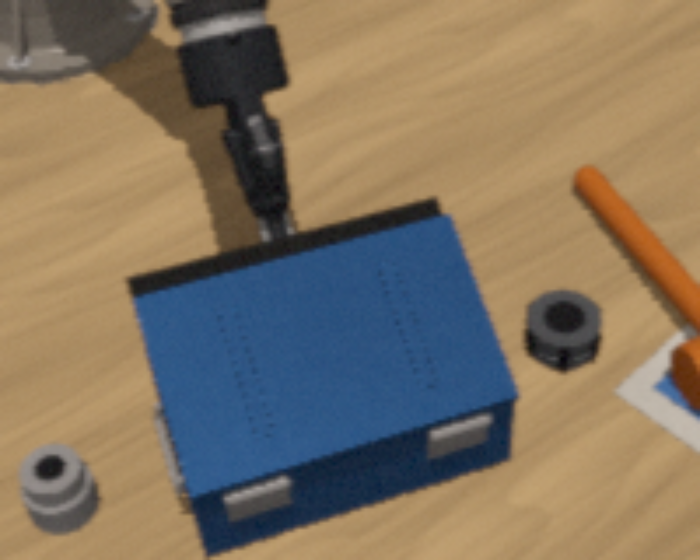

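Emit:
{"op": "servo_tool", "data": {
  "moves": "0 -4 2 0 0 0 -1; 0 -9 5 0 0 0 -1; 0 -14 8.2 0 0 0 -1; 0 -14 8.2 0 0 0 -1"
}}

```text
time: 8.1
ee_pos: [0.5167, -0.0425, 0.1104]
tcp_rot: [0.275, 0.754, 0.561, 0.204]
contact_force: [-0.6, 0.9, -1.3]
width: -0.001
```

Run:
```python
from h import *
st()
```

```text
t 8.1 XYZ [-0.1785 -0.0047  0.0349] phi 0.7 lat -0.0 F [-0.85, 0.71, -1.33] w -0.001 q [ 0.42  0.17 -0.59  2.38  1.7   0.37 -2.01]
```

Emit:
{"op": "servo_tool", "data": {
  "moves": "0 -3 2 0 0 0 -1; 0 -6.5 4.5 0 0 0 -1; 0 -10 7 0 0 0 -1; 0 -13.5 10 0 0 0 -1; 0 -17 13 0 0 0 -1; 0 -20.5 15.8 0 0 0 -1; 0 -23 18 0 0 0 -1; 0 -25.5 20.5 0 0 0 -1; 0 -25.5 20.5 0 0 0 -1"
}}

```text
time: 9.22
ee_pos: [0.5106, -0.041, 0.078]
tcp_rot: [0.276, 0.754, 0.56, 0.204]
contact_force: [-0.8, 0.0, -2.1]
width: 0.002
```

Run:
```python
from h import *
st()
im=snapshot('scene')[:,:,::-1];cv2.imwrite("pics/scene9.png",im);cv2.imwrite('pics/s9z.png',cv2.resize(im[110:270,190:390],None,fx=3.5,fy=3.5));cv2.imwrite("pics/wrist9.png",snapshot('wrist')[:,:,::-1]);st()
```

```text
t 9.225 XYZ [-0.1849 -0.0051  0.0025] phi 0.7 lat -0.001 F [-0.78, -0.22, -2.07] w 0.002 q [ 0.43  0.27 -0.62  2.42  1.95  0.45 -2.25]
t 9.325 XYZ [-0.1848 -0.0051  0.0027] phi 0.7 lat -0.001 F [-1.62, 0.24, -2.41] w 0.001 q [ 0.43  0.27 -0.62  2.42  1.95  0.45 -2.25]
```

View pics/wrist9.png

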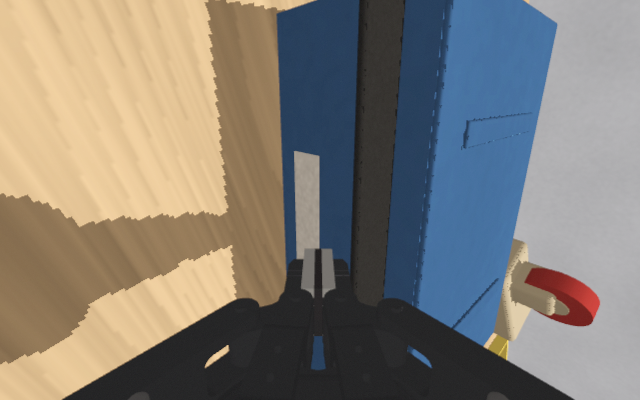

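View pics/s9z.png

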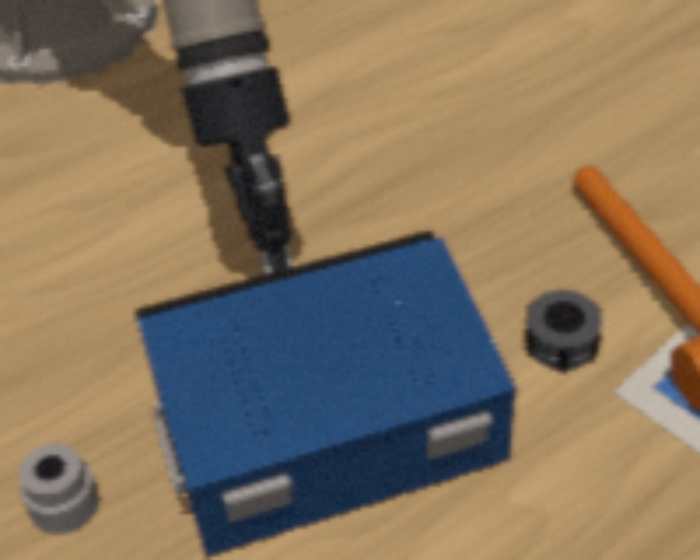

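Emit:
{"op": "servo_tool", "data": {
  "moves": "0 -1.5 1.8 0 0 0 -1; 0 -3 3.6 0 0 0 -1; 0 -4.5 5.4 0 0 0 -1; 0 -6 7.2 0 0 0 -1; 0 -7.5 9 0 0 0 -1; 0 -9 10.8 0 0 0 -1; 0 -10.5 12.6 0 0 0 -1; 0 -12 14.4 0 0 0 -1; 0 -13.5 16.2 0 0 0 -1; 0 -15 18 0 0 0 -1; 0 -16.5 19.8 0 0 0 -1; 0 -18 21.5 0 0 0 -1; 0 -18 21.5 0 0 0 -1"
}}

```text
time: 10.95
ee_pos: [0.511, -0.041, 0.0503]
tcp_rot: [0.276, 0.754, 0.56, 0.204]
contact_force: [0.1, -0.0, -0.1]
width: -0.003
```

Run:
```python
from h import *
st()
im=snapshot('scene')[:,:,::-1];cv2.imwrite("pics/scene10.png",im);cv2.imwrite('pics/s10z.png',cv2.resize(im[110:270,190:390],None,fx=3.5,fy=3.5));cv2.imwrite("pics/wrist10.png",snapshot('wrist')[:,:,::-1]);st()
for th in(0,.03,.06): print(th,proj('wrist',[W(*edge(th),.06)])[0].round(0),proj('scene',[W(*edge(th),.12)])[0].round(1))
```

```text
t 10.95 XYZ [-0.1845 -0.005  -0.0252] phi 0.701 lat -0.001 F [0.14, 0.01, -0.09] w -0.003 q [ 0.43  0.37 -0.64  2.44  2.09  0.55 -2.39]
t 11.05 XYZ [-0.1844 -0.005  -0.0249] phi 0.701 lat -0.001 F [0.19, 0.27, 0.05] w -0.003 q [ 0.43  0.37 -0.64  2.44  2.09  0.55 -2.38]
0 [385. 141.] [313.2 178.9]
0.03 [398. 143.] [313.3 177.7]
0.06 [411. 145.] [313.3 176.5]
```

View pics/wrist10.png

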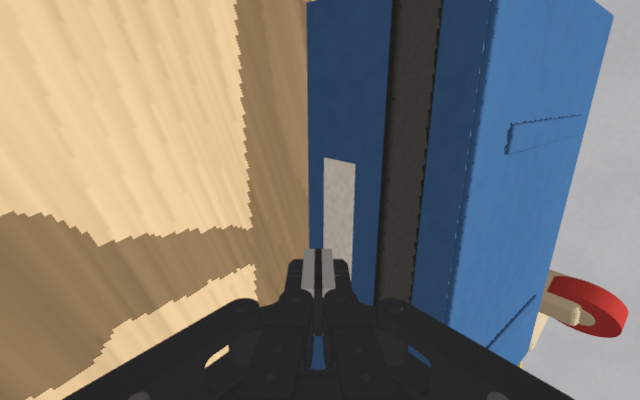

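View pics/s10z.png

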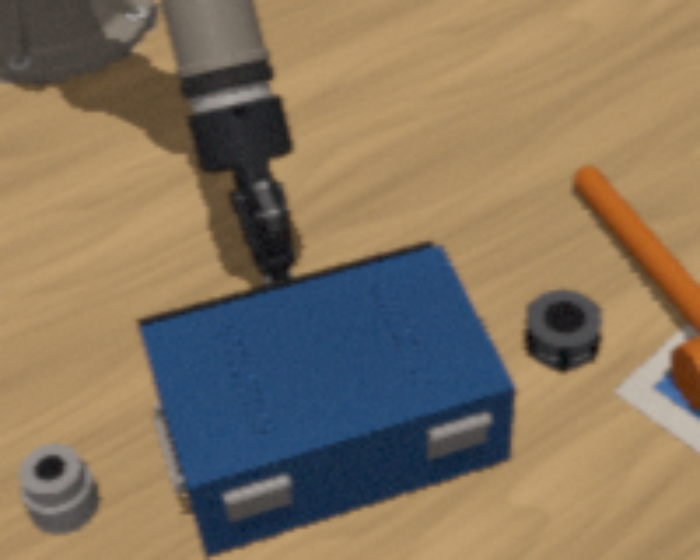

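Emit:
{"op": "servo_tool", "data": {
  "moves": "0 -5 -4 0 0 0 -1; 0 -10 -10 0 0 0 -1; 0 -14 -25 0 0 0 -1; 0 -16 -45 0 0 0 -1; 0 -16 -70 0 0 0 -1; 0 -16 -95 0 0 0 -1; 0 -16 -120 0 0 0 -1; 0 -16 -120 0 0 0 -1"
}}

```text
time: 12.05
ee_pos: [0.425, -0.0151, 0.1332]
tcp_rot: [0.277, 0.753, 0.56, 0.205]
contact_force: [0.4, 0.7, -0.2]
width: -0.005
```

Run:
```python
from h import *
st()
for n in('scene','top'):cv2.imwrite(f"pics/{n}11.png",snapshot(n)[:,:,::-1])
a=cv2.imread('pics/scene11.png');b=cv2.imread('pics/top11.png')[90:300,180:520]
cv2.imwrite('pics/c11.png',cv2.resize(np.hstack([a[90:300,100:440],b]),None,fx=1.17,fy=1.17));
d=cv2.absdiff(cv2.imread('pics/top0.png'),cv2.imread('pics/top11.png'))[90:300,180:520];cv2.imwrite('pics/d.png',d*3)
```

```text
t 12.05 XYZ [-0.2742 -0.0051  0.0577] phi 0.705 lat -0.001 F [0.17, 0.74, -0.16] w -0.005 q [ 0.42 -0.11 -0.67  2.54  1.33  0.3  -1.79]
```

View pics/c11.png

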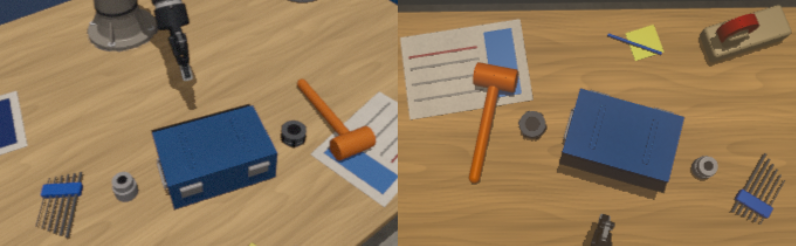

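View pics/d.png

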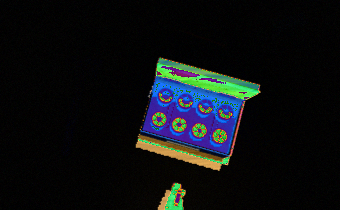

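Run:
```python
from h import *
a=cv2.imread('pics/scene11.png')[170:290,210:370];cv2.imwrite('pics/f.png',cv2.resize(a,None,fx=4.5,fy=4.5,interpolation=cv2.INTER_CUBIC))
n=np.array
for z,X in((0,-.174),(.004,-.174),(.022,-.15),(.022,0)): print(z,X,[((proj('scene',[W(X,z,Y)])[0]-n([210,170]))*4.5).round(0).tolist() for Y in(-.12,.12)])
```

```text
0 -0.174 [[85.0, 142.0], [465.0, 40.0]]
0.004 -0.174 [[84.0, 138.0], [465.0, 36.0]]
0.022 -0.15 [[87.0, 148.0], [478.0, 42.0]]
0.022 0 [[149.0, 355.0], [574.0, 226.0]]
```

View pics/f.png

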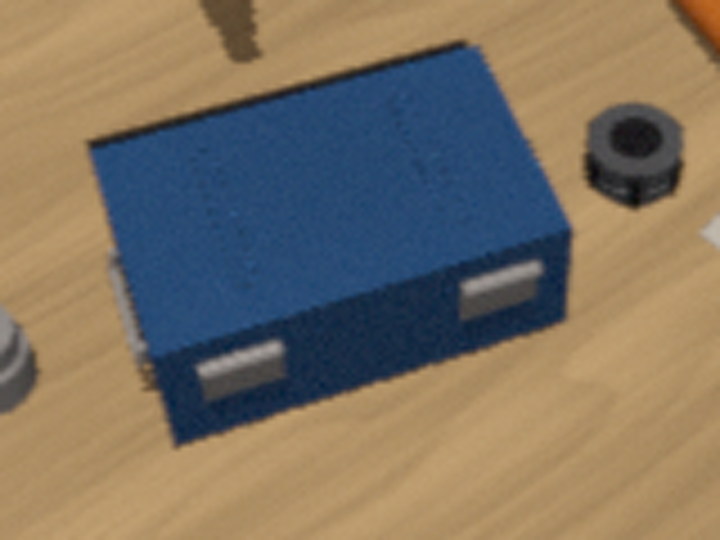

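The lid's corners are within about 1–2 px of where they should be when it is fully shut, and the robot is clear, so I'm handing in.

```bash
python3 -c "
from bench import *
print(sign_off())"
```

```text
the job is handed in; nothing more can be done
None
```

The lid is fully shut, and I handed the job in at about 12 s of the 42 s allowed.

- **Tip and catch:** I pushed the lid forward from behind its lip with the shut fingertip, from about 1.49 rad to just under 1.1 rad. I then moved the finger over to the front and caught the lip on the back of the finger at about 0.78 rad.
- **Easing shut:** I lowered the lid along its arc, slowing to about 2.5 mm per row at the end. Contact-force readings were about 1 to 3.5 N while the finger bore the lid and about 0 once it was shut. I then backed the arm clear.
- **Last checks:** The lid's corners were within about 1–2 px of the fully-shut position in the scene view. A before-and-after comparison of the top view showed the mallet, hex keys, bushing and nut unmoved. The case's rear base corner also stayed put, to about half a pixel.
- **Disagreement:** During the fall, the two lip corners in the scene view gave different lid angles (0.89 and 1.00 rad, then 0.74 and 0.95 rad). That view is insensitive at those angles, so I relied on the force reading and the lid holding still to confirm the catch.

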